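# Weigh out and pour a clay-ball top dressing

## Task

Top-dress the succulent's planter with a weighed portion of clay balls: stand the yellow jug on the scale, use the hand scoop (do not reach into the bin for balls with the fingers) to bring every ball from the blue bin into the jug while it stands there, then pick the jug up and pour them all onto the soil inside the planter. A ball that falls on the table may be picked up by hand and put with the others. At the end leave the scoop standing in the empty bin and the empty jug upright on the scale again, and do not disturb the small computer, the potted cutting or the webcam.

Things in the scene. Friction and masses are not known exactly. Their poses are not given: they have to be found in the camera images.
- bin: long blue open bin (fixed), level; inside 256 mm long (x), 70 mm wide (y), floor 6 mm above the table, walls 4 mm thick up to 56 mm above the table, inner corners cut off at 45 degrees over 16 mm. At the start the balls lie in its +x half. Origin: on the table under the bin's middle; x along the bin; z up
- bin_end (a point): point on the bin's floor, half-way across, at the foot of its +x end wall (128 mm along the bin's +x from its origin, 6 mm above the table); axes as the bin's
- scale_top (a point): middle of the top face of the bench scale's dark square steel platform, 160 x 160 mm, 24 mm above the table; the slim white housing (210 x 170 mm, 18 mm high, fixed) sticks out 45 mm beyond the platform at -x, with the display; axes as the scale's
- planter: white ceramic planter (fixed), outside 240 (x) x 130 (y) x 80 mm high, walls 7 mm; flat soil 45 mm above the table, 35 mm below the rim. A succulent (90 mm across, top 110 mm above the table) grows at the +x end, 66 mm from the middle; a thin black moisture probe (top 99 mm) near the +y wall at x = +10 mm; bare soil at -x. Origin: on the table under the planter's middle; z up
- planter_bed (a point): middle of the bare soil, on its surface: 52 mm along the planter's -x from its middle, 45 mm above the table; axes as the planter's
- jug_center (a point): yellow measuring jug (loose, 160 g), open at the top, 95 mm high, 72 mm across its foot, 100 mm across its rim, wall 3 mm, inner floor 4 mm up. This point: on its axis, half-way up (47.5 mm). z: up along its axis; -x: towards the handle. It has no beak: pours over any part of its rim, best +x; tipped by some 100 degrees it empties
- jug_handle (a point): middle of the jug's upright handle bar: 83 mm along -x from the jug's axis, 53 mm above its foot; the bar is 14 mm (x) by 12 mm (y) and 66 mm tall, about 30 mm clear of the jug's wall; axes as the jug's
- scoop_grip (a point): on the black top handle of the aluminium scoop (loose, 120 g): a bar along x (from -43 to +37 mm of this point), 14 mm wide (y), 18 tall (z), 88 mm straight above the middle of the flat underside the scoop stands on, joined at the back. Tray 86 mm long (x), 60 wide outside, 54 inside, narrowing to 38 over the last 14 mm, floor 2 mm, open at the nose (+x); walls 32 mm high, the sides sloping down to the nose. z: up
- scoop_lip (a point): middle of the scoop's front edge, on its underside: 43 mm along the scoop's +x and 88 mm below scoop_grip; axes as the scoop's
- ball1_center (a point): centre of a round terracotta-brown clay ball, 24 mm across, 15 g, loose, glazed; it rolls little on a level surface (stops by itself), freely on slopes above 12 degrees. Between 5 and 9 of the nine balls are there; None at the start means absent
- ball2_center (a point): centre of a round terracotta-brown clay ball, 24 mm across, 15 g, loose, glazed; it rolls little on a level surface (stops by itself), freely on slopes above 12 degrees. Between 5 and 9 of the nine balls are there; None at the start means absent
- ball3_center (a point): centre of a round terracotta-brown clay ball, 24 mm across, 15 g, loose, glazed; it rolls little on a level surface (stops by itself), freely on slopes above 12 degrees. Between 5 and 9 of the nine balls are there; None at the start means absent
- ball4_center (a point): centre of a round terracotta-brown clay ball, 24 mm across, 15 g, loose, glazed; it rolls little on a level surface (stops by itself), freely on slopes above 12 degrees. Between 5 and 9 of the nine balls are there; None at the start means absent
- ball5_center (a point): centre of a round terracotta-brown clay ball, 24 mm across, 15 g, loose, glazed; it rolls little on a level surface (stops by itself), freely on slopes above 12 degrees. Between 5 and 9 of the nine balls are there; None at the start means absent
- ball6_center (a point): centre of a round terracotta-brown clay ball, 24 mm across, 15 g, loose, glazed; it rolls little on a level surface (stops by itself), freely on slopes above 12 degrees. Between 5 and 9 of the nine balls are there; None at the start means absent
- ball7_center (a point): centre of a round terracotta-brown clay ball, 24 mm across, 15 g, loose, glazed; it rolls little on a level surface (stops by itself), freely on slopes above 12 degrees. Between 5 and 9 of the nine balls are there; None at the start means absent
- ball8_center (a point): centre of a round terracotta-brown clay ball, 24 mm across, 15 g, loose, glazed; it rolls little on a level surface (stops by itself), freely on slopes above 12 degrees. Between 5 and 9 of the nine balls are there; None at the start means absent
- ball9_center (a point): centre of a round terracotta-brown clay ball, 24 mm across, 15 g, loose, glazed; it rolls little on a level surface (stops by itself), freely on slopes above 12 degrees. Between 5 and 9 of the nine balls are there; None at the start means absent
- computer_center (a point): bystander, leave alone: centre of a small red and white single-board computer case, 66 x 94 x 30 mm (loose)
- cutting_center (a point): bystander, leave alone: centre of a terracotta pot, 72 mm across, 62 mm high, with a small succulent up to 100 mm (loose)
- webcam_center (a point): bystander, leave alone: a black webcam with a ring light on a mini tripod, 153 mm high, feet within 55 mm of its axis (loose); this point: on its axis, 60 mm above the table
Things that resemble listed ones, but are neither listed nor needed, are in the scene too. Of the things shaped like the part that bears jug_center, the yellow one is meant.

How it is judged:
On the way, in this order (a step that is already met when the one before it is completed fails the run):
1. the jug stands upright on the scale's platform (horizontal distance between jug_center and scale_top below 0.055 m and z of jug_center in the frame of scale_top between 0.038 and 0.057 m and angle between jug_center's own z axis and vertical below 0.12 rad), for 0.3 s.
2. all the clay balls lie in the jug while it stands upright on the scale (all of step 1 and horizontal distance between each of ball1_center, ball2_center, ball3_center, ball4_center, ball5_center, ball6_center, ball7_center, ball8_center, ball9_center and jug_center below 0.048 m and z of ball1_center in the frame of jug_center between -0.05 and 0.052 m and z of ball2_center in the frame of jug_center between -0.05 and 0.052 m and z of ball3_center in the frame of jug_center between -0.05 and 0.052 m and z of ball4_center in the frame of jug_center between -0.05 and 0.052 m and z of ball5_center in the frame of jug_center between -0.05 and 0.052 m and z of ball6_center in the frame of jug_center between -0.05 and 0.052 m and z of ball7_center in the frame of jug_center between -0.05 and 0.052 m and z of ball8_center in the frame of jug_center between -0.05 and 0.052 m and z of ball9_center in the frame of jug_center between -0.05 and 0.052 m), for 0.5 s.
3. all the clay balls lie in the planter (x of ball1_center in the frame of planter between -0.114 and 0.114 m and y of ball1_center in the frame of planter between -0.059 and 0.059 m and z of ball1_center in the frame of planter between 0.045 and 0.088 m and x of ball2_center in the frame of planter between -0.114 and 0.114 m and y of ball2_center in the frame of planter between -0.059 and 0.059 m and z of ball2_center in the frame of planter between 0.045 and 0.088 m and x of ball3_center in the frame of planter between -0.114 and 0.114 m and y of ball3_center in the frame of planter between -0.059 and 0.059 m and z of ball3_center in the frame of planter between 0.045 and 0.088 m and x of ball4_center in the frame of planter between -0.114 and 0.114 m and y of ball4_center in the frame of planter between -0.059 and 0.059 m and z of ball4_center in the frame of planter between 0.045 and 0.088 m and x of ball5_center in the frame of planter between -0.114 and 0.114 m and y of ball5_center in the frame of planter between -0.059 and 0.059 m and z of ball5_center in the frame of planter between 0.045 and 0.088 m and x of ball6_center in the frame of planter between -0.114 and 0.114 m and y of ball6_center in the frame of planter between -0.059 and 0.059 m and z of ball6_center in the frame of planter between 0.045 and 0.088 m and x of ball7_center in the frame of planter between -0.114 and 0.114 m and y of ball7_center in the frame of planter between -0.059 and 0.059 m and z of ball7_center in the frame of planter between 0.045 and 0.088 m and x of ball8_center in the frame of planter between -0.114 and 0.114 m and y of ball8_center in the frame of planter between -0.059 and 0.059 m and z of ball8_center in the frame of planter between 0.045 and 0.088 m and x of ball9_center in the frame of planter between -0.114 and 0.114 m and y of ball9_center in the frame of planter between -0.059 and 0.059 m and z of ball9_center in the frame of planter between 0.045 and 0.088 m), for 0.3 s.
At the end, for the whole second after the job is handed in: Every ball present lies inside the planter (centre at most 8 mm above the rim); the jug stands upright (within 7 degrees) on the scale, its axis within 55 mm of the platform's middle; the scoop stands in the bin, underside down (within 11 degrees of level), lip and handle over the bin's floor (all of step 1 and all of step 3 and x of scoop_lip in the frame of bin between -0.13 and 0.13 m and y of scoop_lip in the frame of bin between -0.034 and 0.034 m and z of scoop_lip in the frame of bin between 0 and 0.025 m and x of scoop_grip in the frame of bin between -0.12 and 0.12 m and y of scoop_grip in the frame of bin between -0.036 and 0.036 m and angle between scoop_grip's own z axis and vertical below 0.2 rad); the robot touches nothing.
It fails at once if the fingers touch a clay ball that lies in the bin ((contact force between the fingers and ball1 above 0.5 N and x of ball1_center in the frame of bin between -0.126 and 0.126 m and y of ball1_center in the frame of bin between -0.036 and 0.036 m and z of ball1_center in the frame of bin below 0.056 m) or (contact force between the fingers and ball2 above 0.5 N and x of ball2_center in the frame of bin between -0.126 and 0.126 m and y of ball2_center in the frame of bin between -0.036 and 0.036 m and z of ball2_center in the frame of bin below 0.056 m) or (contact force between the fingers and ball3 above 0.5 N and x of ball3_center in the frame of bin between -0.126 and 0.126 m and y of ball3_center in the frame of bin between -0.036 and 0.036 m and z of ball3_center in the frame of bin below 0.056 m) or (contact force between the fingers and ball4 above 0.5 N and x of ball4_center in the frame of bin between -0.126 and 0.126 m and y of ball4_center in the frame of bin between -0.036 and 0.036 m and z of ball4_center in the frame of bin below 0.056 m) or (contact force between the fingers and ball5 above 0.5 N and x of ball5_center in the frame of bin between -0.126 and 0.126 m and y of ball5_center in the frame of bin between -0.036 and 0.036 m and z of ball5_center in the frame of bin below 0.056 m) or (contact force between the fingers and ball6 above 0.5 N and x of ball6_center in the frame of bin between -0.126 and 0.126 m and y of ball6_center in the frame of bin between -0.036 and 0.036 m and z of ball6_center in the frame of bin below 0.056 m) or (contact force between the fingers and ball7 above 0.5 N and x of ball7_center in the frame of bin between -0.126 and 0.126 m and y of ball7_center in the frame of bin between -0.036 and 0.036 m and z of ball7_center in the frame of bin below 0.056 m) or (contact force between the fingers and ball8 above 0.5 N and x of ball8_center in the frame of bin between -0.126 and 0.126 m and y of ball8_center in the frame of bin between -0.036 and 0.036 m and z of ball8_center in the frame of bin below 0.056 m) or (contact force between the fingers and ball9 above 0.5 N and x of ball9_center in the frame of bin between -0.126 and 0.126 m and y of ball9_center in the frame of bin between -0.036 and 0.036 m and z of ball9_center in the frame of bin below 0.056 m)).
It fails at once if the computer is moved more than 30 mm (distance of computer_center from where it was at the start of the episode above 0.03 m).
It fails at once if the cutting is moved more than 30 mm (distance of cutting_center from where it was at the start of the episode above 0.03 m).
It fails at once if the webcam is moved more than 30 mm (distance of webcam_center from where it was at the start of the episode above 0.03 m).
Of ball1, ball2, ball3, ball4, ball5, ball6, ball7, ball8, ball9 only 5 to 9 are there at a start; the rules pass over those that are not, and their reading is None.
At some moment in a run one of scoop, jug may be knocked a few centimetres aside while the robot is not near it.
It also fails if it takes over 208 s, if anything falls off the work surface, if the arm or the gripper's body presses on something with over 40 N, if the wrist force passes 120 N, or if a joint passes its speed limit or range.

## Robot

A 7-joint arm with a two-finger parallel gripper is mounted at the origin on the work surface. World frame = base frame: x ahead of the robot, y to its left, z up, the work surface at z = 0. Lengths are in m, angles in rad, forces in N, time in s.
With the tool pointing down it reaches from about 0.425 to 0.95 m from the base axis. Payload 4.7 kg.
Tool frame: the origin (TCP) lies between the finger pads; the fingertips stand 25 mm ahead of it and the grasp point (between the pads) lies 6 mm ahead of it; z points along the fingers, y is the line along which they close (so a half turn about z gives the same grasp; the last joint's range is limited). The gripper opens to 85 mm and grips with 20 to 120 N. Pads are 22 mm wide; open, the fingers measure 114 mm over their backs; the gripper's body (76 mm by 85 mm) begins 54 mm behind the grasp point. The pads swing forward as they close: fully open they stand 13 mm farther back than shut.
Start: joints at [1.258, 0.469, -0.049, 1.532, 0.024, 1.141, -0.082], TCP at [0.189, -0.648, 0.256] pointing down, gripper open.
Joint ranges: [-2.59, 2.59], [-0.33, 1.99], [-1.39, 1.29], [0.1, 2.45], [-1.04, 4.18], [0.21, 1.99], [-2.66, 2.66]. Speed limits (rad/s): [2.57, 2.57, 3.14, 3.14, 3.14, 3.14, 3.14].

## Interface

Orientations are given as a 3x3 rotation matrix whose columns are the frame's x, y, z axes.
In Python, from rig import * gives the robot as it stands. Calls block until the motion is done:
- movep(position, orientation): joint-space move of the TCP to a pose.
- move_l(position, attitude=None, feed=0.15, until_force=None): straight line of the TCP; attitude=None keeps the orientation; feed is the mean speed in m/s. With until_force (N) it stops when the force on the tool has changed by that much, and returns True; else False.
- move_joints(angles): joint-space move.
- command_gripper(opening, newtons=None): finger opening in m; newtons is the grip in N (None keeps the last); returns when the fingers have stopped.
- sleep(seconds).
- inverse_kinematics(position, orientation): joint angles nearest the present ones, or None.
- sense(): the state.
- camera(name): name is "scene" or "top" or "wrist"; returns (picture, depth): 480x640x3 uint8, red, green, blue; 480x640 float32, m along the optical axis (not along the pixel's ray), 0 where there is no reading.
- camera_params(name): a dict with "K" (3x3 intrinsics, pixels), "dist" ([k1, k2, p1, p2, k3] as OpenCV has them; the pictures are not rectified), "position" and "rotation" of the camera in the world; the wrist camera has in their place "tool_from_camera" (4x4, takes a point from camera to tool coordinates, whose origin is the TCP and whose axes are the flange's). Camera axes: x right, y down, z forward; pixel columns grow to the right and rows downward; lengths in m; the calibration is good to about 2 mm. A picture is of the moment at which its call begins: read the wrist's pose just before it. camera_params takes no time and is no camera call.
A pose or a line that the arm cannot do raises Unreachable and nothing moves.
- finish_job(): hands the job in; it is judged then, once.
The state is a dict: "time_s": time; "joint_pos": joint angles; "qd": joint speeds; "joint_efforts": joint torques, N m; "position": TCP position; "tcp_rot": TCP orientation; "wrist_force": force on the tool from outside, world axes, zero at the start; "ft_torque": the same for the moment, N m; "finger_gap": finger opening in m; "gripper_force": force on a finger pad.
Only numpy, scipy, OpenCV 4.12 (cv2) and the standard library are available. Lean on these libraries where they do the work, as an engineer would, in place of code of your own. Each camera call takes 0.05 s, during which the arm holds its last target. There are 200 camera calls.

## Working session

There is one attempt and no reset: what is moved stays moved. The work goes in short steps, each a Python script; the robot and the scene stay as the last script left them, time stands still between calls to the robot, and variables do not carry over. Pictures are saved under pics/ and viewed, at most 14 in all, crops included, and the job is handed in when it is done.

```bash
ls; mkdir -p pics; python3 - <<'E'
from rig import *
import cv2
for n in ("scene","top"):
    p,d=camera(n); cv2.imwrite(f"pics/{n}0.png",p[:,:,::-1]); c=camera_params(n); print(n,c)
    import numpy as np; np.save(f"pics/{n}0.npy",d)
print(sense()["time_s"], camera_params("wrist"))
E
```

```text
pics
scene {'K': array([[519.80677783,   0.        , 320.79198918],
       [  0.        , 519.80677783, 238.90227091],
       [  0.        ,   0.        ,   1.        ]]), 'dist': array([0.04637926, 0.        , 0.        , 0.        , 0.        ]), 'position': array([ 0.8903157 , -0.66065475,  1.09083884]), 'rotation': array([[ 0.85300281,  0.41823805, -0.31219087],
       [ 0.52189682, -0.68716443,  0.5053996 ],
       [-0.00314912, -0.5940387 , -0.8044303 ]])}
top {'K': array([[519.7325148 ,   0.        , 316.79959968],
       [  0.        , 519.7325148 , 245.22407039],
       [  0.        ,   0.        ,   1.        ]]), 'dist': array([-0.05442003,  0.        ,  0.        ,  0.        ,  0.        ]), 'position': array([ 0.3488247 , -0.04045207,  1.17651063]), 'rotation': array([[ 0.00373404, -0.98750325,  0.15755442],
       [-0.99974761, -0.00717693, -0.02128883],
       [ 0.02215355, -0.15743516, -0.98728081]])}
0.1 {'K': array([[388.54199051,   0.        , 318.67735004],
       [  0.        , 388.54199051, 240.65274363],
       [  0.        ,   0.        ,   1.        ]]), 'dist': array([0.01354931, 0.        , 0.        , 0.        , 0.        ]), 'tool_from_camera': array([[ 8.61113961e-04, -9.54708027e-01, -2.97543008e-01,
         7.66445252e-02],
       [ 9.99999570e-01,  7.19515603e-04,  5.85415435e-04,
        -1.70725215e-04],
       [-3.44813979e-04, -2.97543384e-01,  9.54708236e-01,
        -1.17450906e-01],
       [ 0.00000000e+00,  0.00000000e+00,  0.00000000e+00,
         1.00000000e+00]])}
```

View pics/scene0.png

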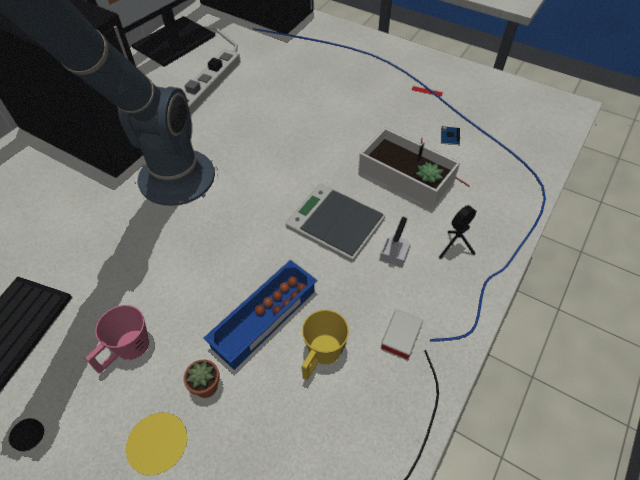

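View pics/top0.png

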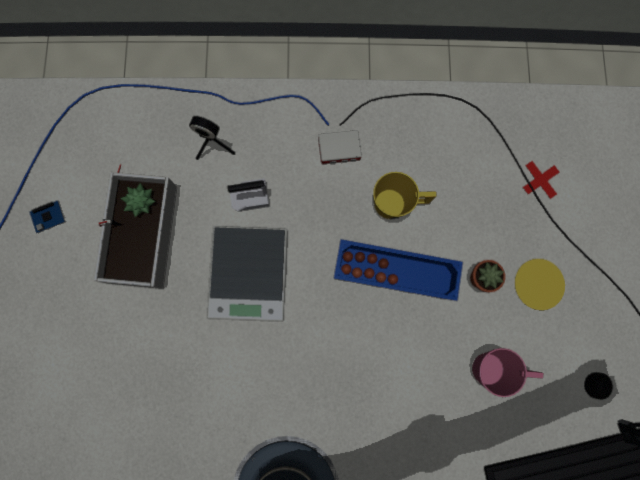

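The top view shows the jug at (395,195) with its handle to the right, the bin at (399,270) with nine balls at its left end, the scale at (248,272), the planter at (137,232) with the succulent at its far end, and the scoop at (250,193). The pink mug and the yellow disc at (540,285) are decoys. Next I'll turn these into positions.

```bash
cat > h.py <<'E'
from rig import *
import numpy as np, cv2
from scipy.spatial.transform import Rotation as R
def cloud(n, p=None, d=None):
    """world point per pixel (480,640,3), nan where no depth; returns picture, hsv, points"""
    s=sense()
    if p is None: p,d=camera(n)
    c=camera_params(n)
    if n=="wrist":
        T=c["tool_from_camera"]; Rc=s["tcp_rot"]@T[:3,:3]; t=s["tcp_rot"]@T[:3,3]+s["position"]
    else: Rc,t=c["rotation"],c["position"]
    v,u=np.mgrid[:480,:640].astype(np.float64)
    r=cv2.undistortPoints(np.stack([u.ravel(),v.ravel()],1)[:,None],c["K"],c["dist"])[:,0].reshape(480,640,2)
    X=np.dstack([r*d[...,None],d])@Rc.T+t
    X[d<=0]=np.nan
    return p,cv2.cvtColor(p,cv2.COLOR_RGB2HSV),X
def rect(P):
    """min-area rectangle of xy points: centre, long side dir, (long, short)"""
    c,(w,h),a=cv2.minAreaRect((P[:,:2]*1000).astype(np.float32))
    a=np.deg2rad(a); d=np.array([np.cos(a),np.sin(a)])
    if w<h: d=np.array([-d[1],d[0]]); w,h=h,w
    return np.array(c)/1000,d,(w/1000,h/1000)
def circ(P):
    A=np.c_[2*P[:,:2],np.ones(len(P))]; s=np.linalg.lstsq(A,(P[:,:2]**2).sum(1),rcond=None)[0]
    return s[:2],np.sqrt(s[2]+s[:2]@s[:2])
def big(m,k=3):
    """largest component of a mask"""
    m=cv2.morphologyEx(m.astype(np.uint8),cv2.MORPH_OPEN,np.ones((k,k))) if k else m.astype(np.uint8)
    n,l,s,_=cv2.connectedComponentsWithStats(m); return l==1+np.argmax(s[1:,4])
def tool(zdir,ydir):
    z=np.array(zdir,float); z/=np.linalg.norm(z); y=np.array(ydir,float); y-=z*(y@z); y/=np.linalg.norm(y)
    return np.column_stack([np.cross(y,z),y,z])
E
python3 - <<'E'
from h import *
np.set_printoptions(precision=4,suppress=True)
p=cv2.imread("pics/top0.png")[:,:,::-1].copy(); d=np.load("pics/top0.npy"); p,H,X=cloud("top",p,d)
z=X[...,2]; h,s,v=H[...,0],H[...,1],H[...,2]
print("table z",np.nanmedian(z[350:400,330:450]))
yel=(h>18)&(h<34)&(s>120)&(v>60)&(z>.02)
J=big(yel); P=X[J]; print("jug n",len(P),"zmax",np.nanmax(P[:,2]))
rim=P[(P[:,2]>.09)]; print("rim",circ(rim), cv2.minEnclosingCircle((rim[:,:2]).astype(np.float32)))
c=circ(rim)[0]; hd=P[(np.linalg.norm(P[:,:2]-c,axis=1)>.062)]; print("handle",len(hd),hd.mean(0),hd[:,2].max())
blue=(h>100)&(h<125)&(s>150); 
Bm=big(blue&(np.abs(z-.056)<.006),0); print("bin",rect(X[big(blue)&(np.abs(z-.056)<.006)]))
reg=np.zeros_like(blue); reg[215:310,205:295]=1
pl=big(reg&(np.abs(z-.024)<.008)&(v<110)); print("scale",rect(X[pl]),np.median(X[pl][:,2]))
reg=np.zeros_like(blue); reg[160:300,85:190]=1
q=reg&(np.abs(z-.08)<.005)&(s<60); print("planter",q.sum(),rect(X[q]))
reg=np.zeros_like(blue); reg[170:215,215:280]=1
b=big(reg&(z>.08)&(z<.11)&(v<70),0); print("bar",b.sum(),rect(X[b]),np.median(X[b][:,2]))
t=reg&(z>.012)&(z<.06); print("tray",t.sum(),rect(X[t]),np.median(X[t],0))
balls=(((h<12)|(h>172))&(s>110)&(z>.01)); reg[:]=0; reg[235:305,330:465]=1
n,l,st,ce=cv2.connectedComponentsWithStats((balls&reg).astype(np.uint8)); print(st[1:,4],ce[1:])
cv2.imwrite("pics/zoom.png",cv2.resize(np.hstack([p[165:225,215:290],p[165:225,365:445]])[:,:,::-1],None,fx=5,fy=5,interpolation=cv2.INTER_CUBIC))
E
```

```text
table z 0.00027212569863799274
jug n 800 zmax 0.09956431026752322
rim (array([ 0.6394, -0.2455]), np.float64(0.04327946195759103)) ((0.6520459651947021, -0.2599184513092041), 0.06260215491056442)
handle 35 [ 0.6367 -0.3143  0.0873] 0.09263969617215695
bin (array([ 0.4752, -0.2428]), array([0.179 , 0.9839]), (0.2704588623046875, 0.08609719848632813))
scale (array([0.4925, 0.0902]), array([0.0297, 0.9996]), (0.16457290649414064, 0.16431277465820313)) 0.02374078822702641
planter 1136 (array([0.5603, 0.3372]), array([-0.9965,  0.084 ]), (0.24058627319335937, 0.13635568237304688))
bar 277 (array([0.6496, 0.0893]), array([-0.1589,  0.9873]), (0.07730565643310547, 0.015468050003051757)) 0.09635797808757274
tray 173 (array([0.6509, 0.0819]), array([-0.1591,  0.9873]), (0.06248346328735352, 0.06245583724975586)) [0.6275 0.0693 0.0302]
[64 59 64 62 62 63 65 63 67] [[347.2656 256.125 ]
 [359.5424 256.5593]
 [371.8438 258.0625]
 [383.129  263.0806]
 [346.0645 268.6935]
 [356.7937 272.1111]
 [368.8923 272.8   ]
 [380.5556 276.7937]
 [392.4776 278.7015]]
```

View pics/zoom.png

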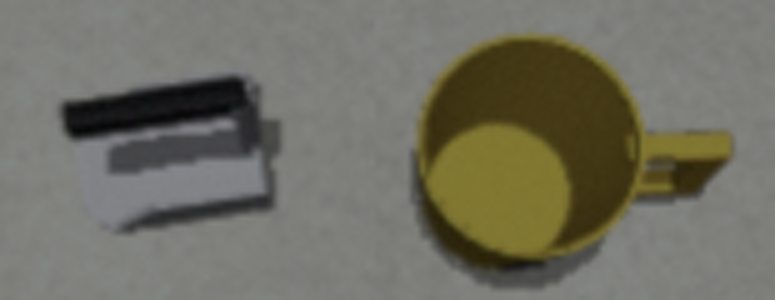

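The zoomed crop shows the scoop's nose at its left end (world +y), where it narrows at about (90,225), and the jug's handle to the right (world -y). I'll look at the jug with the wrist camera and check the reach of the planned poses.

```bash
cat >> h.py <<'E'
def jugmeas(n,c0):
    """jug axis xy, unit vector axis->handle; from a depth picture near c0"""
    p,H,X=cloud(n); h,s,v=H[...,0],H[...,1],H[...,2]
    m=(h>18)&(h<34)&(s>110)&(v>40)&(X[...,2]>.02)&(np.linalg.norm(X[...,:2]-c0,axis=2)<.16)
    P=X[big(m)]; zt=np.percentile(P[:,2],99.5)
    top=P[P[:,2]>zt-.006]; c,r=cv2.minEnclosingCircle(top[:,:2].astype(np.float32)); c=np.array(c)
    hd=P[(np.linalg.norm(P[:,:2]-c,axis=1)>.075)&(P[:,2]>zt-.016)]; u=hd[:,:2].mean(0)-c
    print("jug c",c,"r",r,"ztop",zt,"handle pts",len(hd),"bar dist",np.linalg.norm(u),"z",hd[:,2].max())
    return p,c,u/np.linalg.norm(u)
def grip_R(u,a):
    """tool pointing from the handle side towards the axis, a below horizontal"""
    return tool([-u[0]*np.cos(a),-u[1]*np.cos(a),-np.sin(a)],[-u[1],u[0],0])
E
python3 - <<'E'
from h import *
np.set_printoptions(precision=4,suppress=True)
Rd=tool([0,0,-1],[1,0,0])
ok=[sg for sg in (1,-1) if inverse_kinematics([.64,-.28,.36],tool([0,0,-1],[sg,0,0])) is not None]; print(ok)
movep([.64,-.28,.36],tool([0,0,-1],[ok[0],0,0]))
p,c,u=jugmeas("wrist",np.array([.64,-.245])); print(u)
cv2.imwrite("pics/wj.png",p[:,:,::-1])
print(sense()["time_s"],sense()["joint_pos"])
u3=np.r_[u,0]
for sg in (1,-1):
  for a in (10,25,40,55,70):
    a_=np.deg2rad(a); G=grip_R(u,a_); G=np.column_stack([sg*G[:,0],sg*G[:,1],G[:,2]])
    q=inverse_kinematics(np.r_[c+.083*u,.058]-.006*G[:,2],G)
    # pour poses: jug heading w
    w=np.array([.084,.9965,0]); ax=np.cross([0,0,1],w); res=[]
    Gs=grip_R(-w[:2],a_); Gs=np.column_stack([sg*Gs[:,0],sg*Gs[:,1],Gs[:,2]])
    for th in (0,40,80,110):
        Rt=R.from_rotvec(ax*np.deg2rad(th)).as_matrix()
        L=np.array([.505,.31,.10+max(0,.095*np.cos(np.deg2rad(th))-.014*np.sin(np.deg2rad(th)))])
        g=L+Rt@(-.133*w+np.array([0,0,-.04]))
        res.append(inverse_kinematics(g-.006*(Rt@Gs)[:,2],Rt@Gs) is not None)
    print(sg,a,q,res)
E
```

```text
[1, -1]
jug c [ 0.6366 -0.2329] r 0.04957599565386772 ztop 0.09621279022879375 handle pts 142 bar dist 0.08157944149848949 z 0.08970684418941621
[ 0.0369 -0.9993]
2.2667 [ 0.6632  0.4944 -0.4898  1.3068  0.2295  1.3962  0.1809]
1 10 [ 0.9694  1.3438 -0.6504  0.9909 -0.4558  1.7832  0.6233] [True, True, True, True]
1 25 [ 0.9541  1.2176 -0.6094  1.0831 -0.3371  1.6244  0.6397] [True, True, True, True]
1 40 [ 0.932   1.0955 -0.588   1.1893 -0.2072  1.4475  0.6128] [True, True, True, True]
1 55 [ 0.8924  0.9792 -0.5651  1.303  -0.0661  1.2657  0.5423] [True, True, True, True]
1 70 [ 0.8235  0.8724 -0.5236  1.418   0.0941  1.0913  0.4216] [True, True, True, True]
-1 10 [ 0.7718  1.2611 -0.1689  1.0116 -0.8044  1.9118 -2.2997] [True, True, True, True]
-1 25 [ 0.6099  1.1395  0.139   1.1167 -0.8654  1.8201 -2.1616] [True, True, True, True]
-1 40 [ 0.5851  1.0186  0.1066  1.2206 -0.7108  1.5866 -2.1863] [True, True, True, True]
-1 55 [ 0.5354  0.9059  0.0918  1.3327 -0.564   1.3506 -2.2457] [True, True, True, True]
-1 70 [ 0.4577  0.809   0.0973  1.4462 -0.4053  1.119  -2.3518] [True, True, True, True]
```

View pics/wj.png

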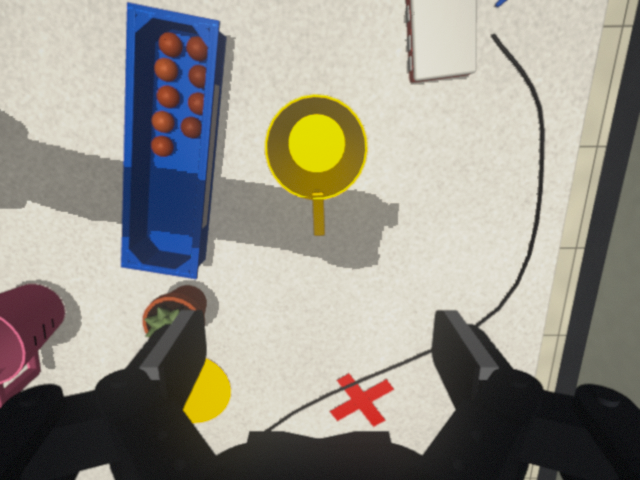

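The wrist view shows the upright jug at (316,147), its handle pointing down the picture at (318,215), and the bin to its left. The measured rim radius (49.6 mm), height and bar distance (82 mm) match the given sizes, so I'll take the jug to the scale.

```bash
cat >> h.py <<'E'
A=np.deg2rad(40); BAR=.083; GH=.056   # tool tilt, bar offset, grip height above foot
SC=np.array([.4925,.0902]); W=np.array([.084,.9965]); W/=np.linalg.norm(W)
def jug_tcp(c,u,foot,th=0.,lipmode=False):
    """TCP pose for the held jug: axis xy, handle dir u, foot height"""
    G=grip_R(u,A); return np.r_[c+BAR*u,foot+GH]-.006*G[:,2],G
def grab_jug(c,u):
    P,G=jug_tcp(c,u,0 if np.linalg.norm(c-SC)>.12 else .024)
    command_gripper(.06,60)
    movep(P-.10*G[:,2],G); move_l(P,G,feed=.12); command_gripper(0,60)
    print("gap",sense()["finger_gap"],"f",sense()["gripper_force"])
E
python3 - <<'E'
from h import *
c=np.array([.6366,-.2329]); u=np.array([.0369,-.9993])
P,G=jug_tcp(c,u,0); grab_jug(c,u)
move_l(P+[0,0,.12],G); print("gap",sense()["finger_gap"],sense()["wrist_force"])
Q,G2=jug_tcp(SC,-W,.10); movep(Q+[0,0,.05],G2)
move_l(jug_tcp(SC,-W,.034)[0],G2); print(move_l(jug_tcp(SC,-W,.018)[0],G2,feed=.03,until_force=4), sense()["position"])
command_gripper(.06); P=sense()["position"]; move_l(P-.10*G2[:,2],G2); move_l(P-.10*G2[:,2]+[0,0,.12],G2,feed=.3)
p,c,u=jugmeas("top",SC); print(u,sense()["time_s"])
E
```

```text
gap 0.011053772726999832 f 58.768190145492554
gap 0.010880743664599849 [-0.7640602   0.02824857 -1.7786948 ]
True [0.48552676 0.0027942  0.08377744]h.py:39: RuntimeWarning: Mean of empty slice.
  hd=P[(np.linalg.norm(P[:,:2]-c,axis=1)>.075)&(P[:,2]>zt-.016)]; u=hd[:,:2].mean(0)-c
  ret = um.true_divide(
Traceback (most recent call last):
  File "h.py", line 40, in jugmeas
    print("jug c",c,"r",r,"ztop",zt,"handle pts",len(hd),"bar dist",np.linalg.norm(u),"z",hd[:,2].max())
                                                                                          ~~~~~~~~~~~^^
ValueError: zero-size array to reduction operation maximum which has no identity
```

```bash
cat >> h.py <<'E'
BC=np.array([.4752,-.2428]); BX=np.array([.179,.9839]); BX/=np.linalg.norm(BX)
def scoopR(n,pitch,sg):
    """tool orientation with the scoop's nose along n; pitch>0 = nose down (rad)"""
    n3=np.r_[n,0]; y=np.cross([0,0,1],n3)
    T=tool([0,0,-1],sg*y); return R.from_rotvec(y*pitch).as_matrix()@T
E
python3 - <<'E'
from h import *
np.set_printoptions(precision=3,suppress=True)
movep([.645,.06,.36],tool([0,0,-1],[1,0,0]))
p,H,X=cloud("wrist"); cv2.imwrite("pics/ws.png",p[:,:,::-1]); z=X[...,2]; v=H[...,2]
near=np.linalg.norm(X[...,:2]-[.65,.089],axis=2)<.09
b=big(near&(z>.085)&(z<.11)); c,d,wh=rect(X[b]); print("bar",c,d,wh,np.median(X[b][:,2]),b.sum())
t=near&(z>.004)&(z<.04); print("tray",rect(X[t]))
p,c,u=jugmeas("wrist",SC) if False else (p,0,0)
n=BX; y=np.array([-n[1],n[0]])
for sg in (1,-1):
    print(sg,[None if (q:=inverse_kinematics(np.r_[BC+BX*s,.11],scoopR(n,0,sg))) is None else q for s in (-.08,.085)])
    for pt in (-20,30,60): 
        Rn=R.from_rotvec(np.cross([0,0,1],np.r_[n,0])*np.deg2rad(pt)).as_matrix()
        g=np.r_[SC,.13]-Rn@(np.r_[n,0]*.043-[0,0,.088]); print(pt,inverse_kinematics(g,scoopR(n,np.deg2rad(pt),sg)))
print(sense()["time_s"])
E
```

```text
bar [0.652 0.091] [-0.148  0.989] (0.07944123840332032, 0.015490874290466309) 0.09656346052872333 1198
tray (array([0.619, 0.098]), array([0.987, 0.162]), (0.1213387451171875, 0.10382003021240234))
1 [array([-0.123,  0.626,  0.915,  1.978, -0.656,  0.864, -2.17 ]), array([ 1.145,  0.831, -1.319,  2.   ,  0.928,  1.106,  2.362])]
-20 [-0.823  0.385  1.122  2.131 -0.824  1.056 -2.543]
30 [ 0.383  0.778 -1.345  1.813  0.903  1.756  1.752]
60 [-0.261  0.736 -0.618  1.677  0.798  1.913  1.821]
-1 [array([ 1.042,  0.553, -0.674,  1.912,  0.458,  0.835, -0.054]), array([ 0.779,  0.493, -0.695,  2.017,  0.443,  0.785, -0.359])]
-20 [ 0.868  0.375 -0.966  2.05  -0.047  0.789 -0.199]
30 [ 0.007  0.448 -0.663  1.831  0.615  1.426 -1.082]
60 [-0.351  0.7   -0.477  1.683  0.754  1.853 -1.265]
11.675
```

View pics/ws.png

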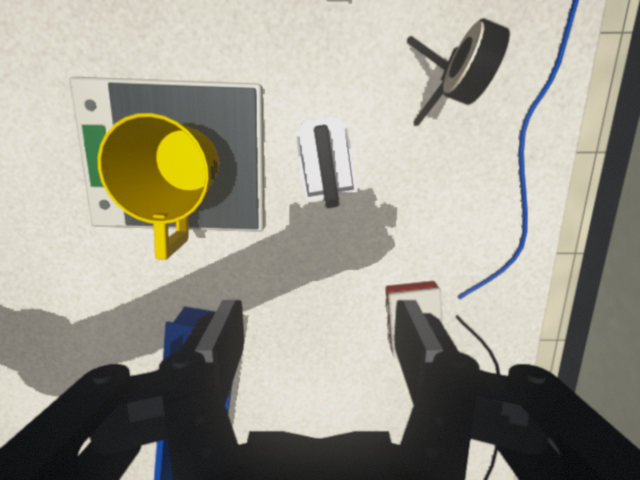

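The wrist view shows the jug upright on the scale at (158,170) and the scoop at (326,165) with its nose up the picture (world +y). I'll take one closer look at the bin, then pick up the scoop and put it into the bin's empty half.

```bash
python3 - <<'E'
from h import *
np.set_printoptions(precision=4,suppress=True)
movep([.475,-.27,.38],scoopR(BX,0,-1))
p,H,X=cloud("wrist"); z=X[...,2]
m=big((H[...,0]>100)&(H[...,0]<125)&(H[...,1]>120)&(np.abs(z-.056)<.004),0)
c,d,wh=rect(X[m]); d=d*np.sign(d[1]); print("bin",c,d,wh,m.sum())
m2=np.linalg.norm(X[...,:2]-c,axis=2)<.15; m2&=(z>.002)&(z<.014)&(H[...,0]>100)&(H[...,0]<125); Y=(X[m2][:,:2]-c)@np.column_stack([d,[-d[1],d[0]]]); print("floor y range",np.percentile(Y[:,1],[1,99]),"x",np.percentile(Y[:,0],[1,99]))
open("bin.txt","w").write(repr((list(c),list(d))))
n=np.array([-.148,.989]); n/=np.linalg.norm(n); g=np.array([.652,.091])+.003*n
T=scoopR(n,0,-1); command_gripper(.06,80); movep(np.r_[g,.19],T); move_l(np.r_[g,.094],T,feed=.12); command_gripper(0,80)
print("gap",sense()["finger_gap"],sense()["gripper_force"])
move_l(np.r_[g,.22],T,feed=.2); print(sense()["finger_gap"],sense()["wrist_force"],sense()["time_s"])
E
```

```text
bin [ 0.4765 -0.2416] [0.1761 0.9844] (0.27091268920898437, 0.08613329315185547) 5058
floor y range [-0.0346  0.0351] x [-0.1269  0.1264]
gap 0.012649020635247277 78.13223361968994
0.01298804742437762 [-0.7776  0.952  -1.5176] 17.1917
```

```bash
cat >> h.py <<'E'
BC,BX=[np.array(a) for a in eval(open("bin.txt").read())]; BX/=np.linalg.norm(BX); BN=np.array([-BX[1],BX[0]])
def sp(s,z,pitch=0.,lat=0.,n=None):
    """TCP pose; scoop grip at bin coordinate s, lateral lat, grip height z"""
    T=scoopR(BX if n is None else n,pitch,-1); return np.r_[BC+BX*s+BN*lat,z]-.006*T[:,2],T
def snap(n,name,box=None,f=1):
    p,_=camera(n); p=p if box is None else p[box[0]:box[1],box[2]:box[3]]
    cv2.imwrite(f"pics/{name}.png",cv2.resize(p[:,:,::-1],None,fx=f,fy=f))
E
python3 - <<'E'
from h import *
np.set_printoptions(precision=4,suppress=True)
movep(*sp(-.075,.21)); move_l(*sp(-.075,.105),feed=.15)
print(move_l(*sp(-.075,.088),feed=.03,until_force=4),sense()["position"][2],sense()["wrist_force"])
z=sense()["position"][2]-.006+.0005
move_l(*sp(-.075,z),feed=.03)
print(move_l(*sp(.083,z),feed=.07,until_force=14)); s=sense(); print("s",(s["position"][:2]-BC)@BX,s["wrist_force"],s["time_s"],z)
snap("top","t1",(225,315,320,480),4)
E
```

```text
True 0.1005281372888865 [-0.6625  0.1367  4.164 ]
False
s 0.08238849882617981 [ 0.1518 -1.5037 -2.8391] 22.775 0.0950281372888865
```

View pics/t1.png

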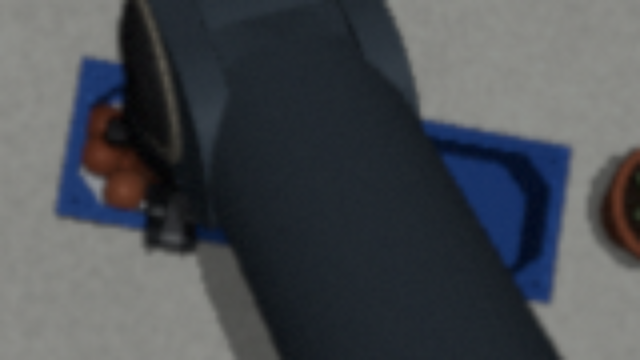

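The scoop has reached the +x end wall, and balls are visible at its nose around (110,155). Now I'll tilt it back, lift it and look.

```bash
cat >> h.py <<'E'
def tiltback(s,z,deg=20,push=.003):
    """pitch the nose up about the rear edge from grip at (s,z), returns last grip (s,z)"""
    for p in np.deg2rad(np.linspace(deg/4,deg,4)):
        q=-p; a=s-.043+push+.043*np.cos(q)+.088*np.sin(q); b=z-.088-.043*np.sin(q)+.088*np.cos(q)
        move_l(*sp(a,b,q),feed=.04)
    return a,b
E
python3 - <<'E'
from h import *
a,b=tiltback(.0824,.0955); q=-np.deg2rad(20)
snap("wrist","w1")
move_l(*sp(a-.005,b+.10,q),feed=.1); s=sense(); print(a,b,s["time_s"],s["wrist_force"],s["finger_gap"])
snap("wrist","w2"); 
im=np.hstack([cv2.imread(f"pics/w{i}.png")[100:480,120:520] for i in (1,2)]); cv2.imwrite("pics/w12.png",im)
E
```

```text
0.052709010081135224 0.1048998167921637 25.475 [ 0.09700695 -0.68561654 -3.01789126] 0.012513782044546696
```

View pics/w12.png

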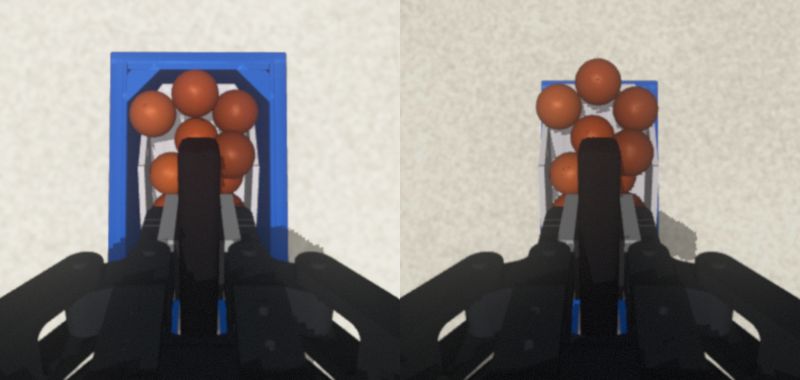

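The wrist view shows all the balls riding in the tray. Three of them sit at the nose near (195,92), and the wrist force gain of about 1.4 N agrees with nine balls. I'll check the jug's position, then carry the scoop gently and tip it.

```bash
sed -i 's/"z",hd\[:,2\].max())/"z",hd[:,2].max() if len(hd) else None)/' h.py; cat >> h.py <<'E'
def lipmove(xy,zl,deg,feed):
    """scoop lip at xy,zl with pitch deg (nose along BX)"""
    q=np.deg2rad(deg); n=np.r_[BX,0]; T=scoopR(BX,q,-1); Rn=R.from_rotvec(np.cross([0,0,1],n)*q).as_matrix()
    g=np.r_[xy,zl]-Rn@(n*.043-np.array([0,0,.088])); move_l(g-.006*T[:,2],T,feed=feed)
E
python3 - <<'E'
from h import *
for cam in ("top","scene"):
    p,c,u=jugmeas(cam,SC); print(cam,u)
    cv2.imwrite(f"pics/{cam}2.png",p[:,:,::-1])
E
```

```text
jug c [0.49165219 0.08973482] r 0.049851346760988235 ztop 0.12199148506823994 handle pts 42 bar dist 0.08179181122779236 z 0.11450607482724418
top [-0.08968171 -0.99597048]
jug c [0.49140733 0.0687678 ] r 0.06917309015989304 ztop 0.12079021088028057 handle pts 0 bar dist nan z None
scene [nan nan]h.py:39: RuntimeWarning: Mean of empty slice.
  hd=P[(np.linalg.norm(P[:,:2]-c,axis=1)>.075)&(P[:,2]>zt-.016)]; u=hd[:,:2].mean(0)-c
  ret = um.true_divide(
```

```bash
python3 - <<'E'
from h import *
c=np.array([.4917,.0897])-.006*BX
lip0=c
n=np.r_[BX,0]
lipmove(c-.16*BX,.215,-20,.1)
lipmove(c,.215,-20,.12)
lipmove(c,.165,-20,.08)
for d,z in ((-8,.145),(5,.132),(18,.124),(32,.124),(46,.124)): lipmove(c,z,d,.07)
sleep(.4); print(sense()["wrist_force"],sense()["time_s"])
snap("wrist","w3"); snap("top","t3",(180,300,180,340),2.5)
im=[cv2.resize(cv2.imread(f"pics/{i}.png"),(400,300)) for i in ("w3","t3")]; cv2.imwrite("pics/wt3.png",np.hstack(im))
E
```

```text
[-0.13194621 -0.42103953 -0.81851446] 31.7833
```

View pics/wt3.png

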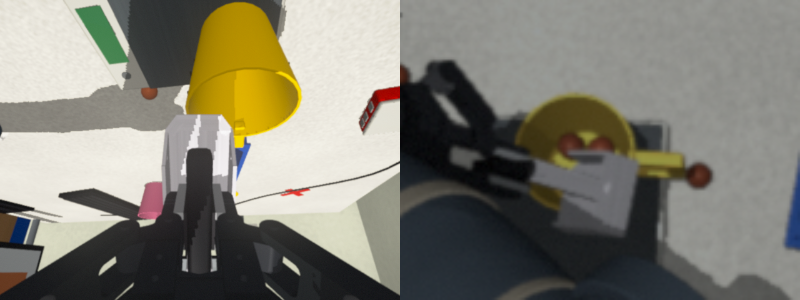

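A ball has landed on the table beside the handle at (698,175), and another shows at (148,93) in the left panel. I'll back the scoop off and look at everything.

```bash
python3 - <<'E'
from h import *
np.set_printoptions(precision=4,suppress=True)
c=np.array([.4917,.0897])-.006*BX
lipmove(c,.2,20,.12); lipmove(c-.10*BX,.24,0,.15); movep(*sp(-.075,.22))
p,H,X=cloud("top"); z=X[...,2]; cv2.imwrite("pics/t4.png",cv2.resize(p[100:320,90:480],None,fx=2,fy=2)[:,:,::-1])
h,s=H[...,0],H[...,1]
n,l,st,ce=cv2.connectedComponentsWithStats((((h<12)|(h>172))&(s>110)).astype(np.uint8))
for i in range(1,n):
    if st[i,4]>20: print(ce[i],st[i,4],np.nanmedian(X[l==i],0))
p,c,u=jugmeas("top",SC); print(u,sense()["time_s"])
E
```

```text
[540.8054 179.3333] 591 [ 0.6998 -0.6005  0.0012]
[177.5278 209.9722] 72 [0.6118 0.2519 0.0206]
[247.9677 237.871 ] 62 [0.5437 0.0863 0.0498]
[260.1429 239.1111] 63 [0.5415 0.06   0.0488]
[259.95   250.8167] 60 [0.5151 0.0595 0.0495]
[299.0323 249.7742] 62 [ 0.5221 -0.0254  0.0206]
[250.4211 256.2105] 57 [0.5035 0.0809 0.0491]
[167.7681 286.1739] 69 [0.439  0.2658 0.0203]
[476.3571 285.1429] 28 [ 0.4394 -0.4101  0.0633]
[211.     292.3151] 73 [0.4247 0.1646 0.0446]
[289.3231 304.2769] 65 [ 0.4011 -0.0045  0.0208]
jug c [0.526  0.0593] r 0.06576506793498993 ztop 0.1216523323622633 handle pts 0 bar dist nan z None
[nan nan] 35.0833h.py:39: RuntimeWarning: Mean of empty slice.
  hd=P[(np.linalg.norm(P[:,:2]-c,axis=1)>.075)&(P[:,2]>zt-.016)]; u=hd[:,:2].mean(0)-c
  ret = um.true_divide(
```

View pics/t4.png

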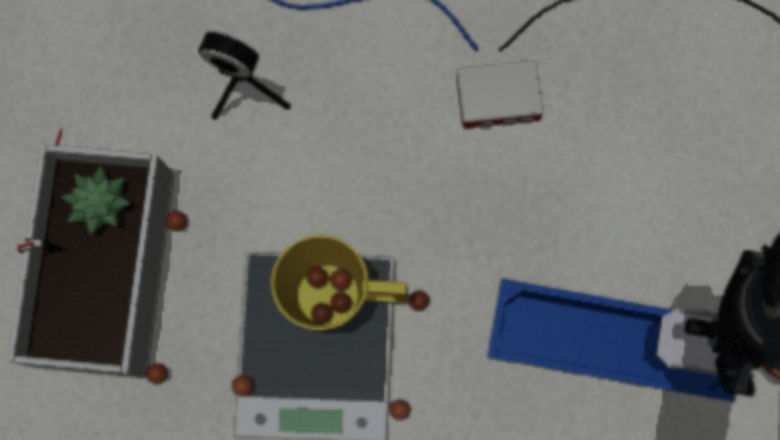

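While the scoop was approaching, the jug was knocked aside. It is now at about (320,283) in the picture, near the far edge of the platform, with four balls in it. Two balls lie by the planter, one beside the handle, one on the scale and one on the table near the scale. I'll park the scoop in the bin, measure the jug again and re-centre it, then collect the loose balls by hand.

```bash
sed -i 's/top=P\[P\[:,2\]>zt-.006\]/top=P[(P[:,2]>zt-.0055)]; c,r=circ(top); top=top[np.abs(np.linalg.norm(top[:,:2]-c,axis=1)-.048)<.008]/' h.py
cat >> h.py <<'E'
def find_balls(n):
    p,H,X=cloud(n); h,s=H[...,0],H[...,1]
    k,l,st,ce=cv2.connectedComponentsWithStats((((h<12)|(h>172))&(s>110)).astype(np.uint8))
    return p,[(ce[i].round(),st[i,4],np.nanmedian(X[l==i],0)) for i in range(1,k) if st[i,4]>30]
E
python3 - <<'E'
from h import *
np.set_printoptions(precision=4,suppress=True)
move_l(*sp(-.075,.105),feed=.15); print(move_l(*sp(-.075,.088),feed=.03,until_force=4),sense()["position"][2])
command_gripper(.05); P,T=sp(-.075,.17); move_l(P,T,feed=.25)
movep([.50,.02,.42],tool([0,0,-1],[1,0,0]))
p,c,u=jugmeas("wrist",np.array([.53,.075])); print(u, c-SC)
p,B=find_balls("wrist")
for b in B: print(*b)
cv2.imwrite("pics/w5.png",p[:,:,::-1]); print(sense()["time_s"])
E
```

```text
True 0.10054622827555446
jug c [0.5277 0.0765] r 0.04974907636642456 ztop 0.1200828467472983 handle pts 126 bar dist 0.08169412005213349 z 0.11345678010577259
[-0.0568 -0.9984] [ 0.0352 -0.0137]
[255.  54.] 297 [0.4274 0.1665 0.045 ]
[357. 124.] 211 [0.5458 0.089  0.0495]
[323. 129.] 191 [0.5052 0.0833 0.0497]
[354. 147.] 203 [0.5431 0.0624 0.0493]
[333. 147.] 167 [0.5174 0.0624 0.05  ]
[247. 195.] 190 [ 0.4036 -0.0019  0.0211]
[501. 244.] 232 [ 0.7528 -0.071   0.0155]
38.9667
```

View pics/w5.png

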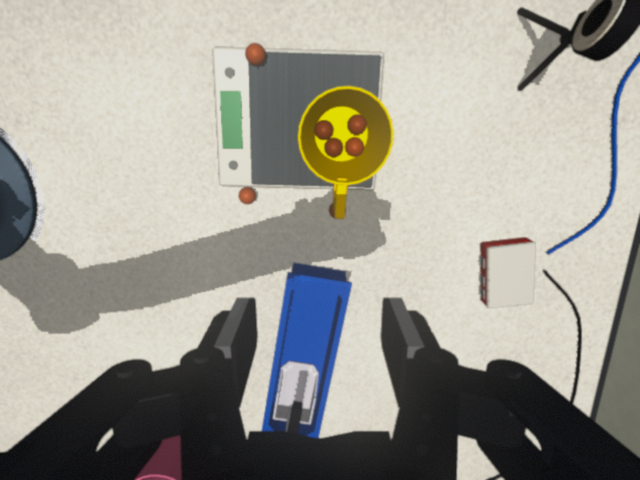

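The wrist view shows the jug upright on the platform at (345,135) with four balls in it, and the scoop parked in the bin at (297,395). The balls at (255,54), (247,195) and the one under the handle near (337,210) are loose. I'll re-centre the jug and then pick up the first ball.

```bash
cat >> h.py <<'E'
def pick(b,lean,deg,off=(0,0),back=.013,op=.045):
    l=np.array(lean,float); l/=np.linalg.norm(l); t=np.deg2rad(deg)
    best=None
    for sg in (1,-1):
        T=tool([-l[0]*np.sin(t),-l[1]*np.sin(t),-np.cos(t)],[-sg*l[1],sg*l[0],0]); P=np.array(b)+np.r_[off,0]-(back+.006)*T[:,2]
        q=inverse_kinematics(P,T); q2=inverse_kinematics(P-.08*T[:,2],T)
        if q is not None and q2 is not None:
            e=abs(q[6]-sense()["joint_pos"][6])
            if best is None or e<best[0]: best=(e,P,T)
    _,P,T=best
    command_gripper(op,20); movep(P-.08*T[:,2],T); move_l(P,T,feed=.1); command_gripper(0,20); g=sense()["finger_gap"]
    move_l(P-.01*T[:,2]+[0,0,.13],T,feed=.2); print("ball gap",g,sense()["finger_gap"],sense()["time_s"]); return sense()["finger_gap"]>.012
def drop(c,y=(1,0,0)):
    ts=[T for sg in (1,-1) for T in [tool([0,0,-1],np.array(y)*sg)]]; q0=sense()["joint_pos"]
    T=min(ts,key=lambda T:abs(inverse_kinematics(np.r_[c,.2],T)[6]-q0[6]))
    movep(np.r_[c,.20],T); move_l(np.r_[c,.132],T,feed=.1); command_gripper(.045); move_l(np.r_[c,.22],T,feed=.25)
E
python3 - <<'E'
from h import *
np.set_printoptions(precision=4,suppress=True)
c=np.array([.5277,.0765]); u=np.array([-.0568,-.9984])
P,G=jug_tcp(c,u,.024); grab_jug(c,u); move_l(P+[0,0,.015],G,feed=.08)
Q,G2=jug_tcp(SC,-W,.039); move_l(Q,G2,feed=.06); print(move_l(jug_tcp(SC,-W,.018)[0],G2,feed=.03,until_force=4),sense()["position"][2])
command_gripper(.06); P=sense()["position"]; move_l(P-.10*G2[:,2],G2,feed=.2)
print(pick([.522,-.025,.012],-W,28))
E
```

```text
gap 0.011040457847482985 f 58.604426980018616
True 0.08383523905697861
ball gap 0.022135109097018355 0.022407737238507478 47.5417
True
```

```bash
python3 - <<'E'
from h import *
np.set_printoptions(precision=4,suppress=True)
drop(SC)
if pick([.427,.166,.036],[-.07,.075],18): drop(SC)
if pick([.402,-.003,.012],[0,-1],5,off=(0,-.004)): drop(SC)
p,B=find_balls("wrist")
for b in B: print(*b)
p,c,u=jugmeas("wrist",SC); print(u,c-SC,sense()["time_s"])
E
```

```text
ball gap 0.022499285180029156 0.022364443359804087 52.95
ball gap 0.02232966559880763 0.022266467152690764 58.2167
[484.   4.] 208 [0.6128 0.2456 0.0178]
[320. 209.] 3099 [0.496  0.104  0.0528]
[298. 241.] 306 [0.4776 0.0775 0.0528]
[588. 376.] 1245 [ 0.7535 -0.0706  0.0143]
jug c [0.4929 0.0912] r 0.04996572807431221 ztop 0.120072679415965 handle pts 258 bar dist 0.08114529383407439 z 0.11330694123814236
[-0.078 -0.997] [0.0004 0.001 ] 60.6083
```

```bash
python3 - <<'E'
from h import *
np.set_printoptions(precision=4,suppress=True)
W2=-W
if pick([.6125,.250,.012],W2,28): drop(SC)
if pick([.439,.2645,.012],W2,28): drop(SC)
movep([.50,.02,.42],tool([0,0,-1],[1,0,0]))
p,c,u=jugmeas("wrist",SC); print(u,c-SC,sense()["time_s"])
p2,_=camera("top"); 
cv2.imwrite("pics/w6.png",np.hstack([cv2.resize(p[20:240,170:450],(400,314)),cv2.resize(p2[110:320,90:480],(400,215))[:314] if 0 else cv2.copyMakeBorder(cv2.resize(p2[110:320,90:480],(400,215)),0,99,0,0,cv2.BORDER_CONSTANT)])[:,:,::-1])
E
```

```text
ball gap 0.022477990509156873 0.022263741699896623 63.7583Traceback (most recent call last):
  File "<stdin>", line 5, in <module>
  File "h.py", line 91, in pick
    command_gripper(op,20); movep(P-.08*T[:,2],T); move_l(P,T,feed=.1); command_gripper(0,20); g=sense()["finger_gap"]
                                                   ~~~~~~^^^^^^^^^^^^^
rig.Unreachable: the arm cannot follow that straight line within its joint ranges
```

```bash
python3 - <<'E'
from h import *
np.set_printoptions(precision=4,suppress=True)
s=sense(); move_l(s["position"]+[0,0,.06],feed=.2)
done=False
for deg in (14,18,22):
    try: done=pick([.439,.2645,.012],-W,deg); break
    except Unreachable as e: print(deg,e); print(sense()["joint_pos"])
if done: drop(SC)
movep([.50,.02,.42],tool([0,0,-1],[1,0,0]))
p,c,u=jugmeas("wrist",SC); print(u,c-SC,sense()["time_s"])
p2,_=camera("top"); 
cv2.imwrite("pics/w6.png",np.hstack([cv2.resize(p[20:240,170:450],(400,314)),cv2.copyMakeBorder(cv2.resize(p2[110:320,90:480],(400,215)),0,99,0,0,cv2.BORDER_CONSTANT)])[:,:,::-1])
E
```

```text
ball gap 0.022017817691504925 0.022230263684802708 70.625
jug c [0.4926 0.0912] r 0.04981223866343498 ztop 0.12016527332702638 handle pts 134 bar dist 0.08190068134537905 z 0.11499083600631699
[-0.0783 -0.9969] [0.0001 0.001 ] 73.9667
```

View pics/w6.png

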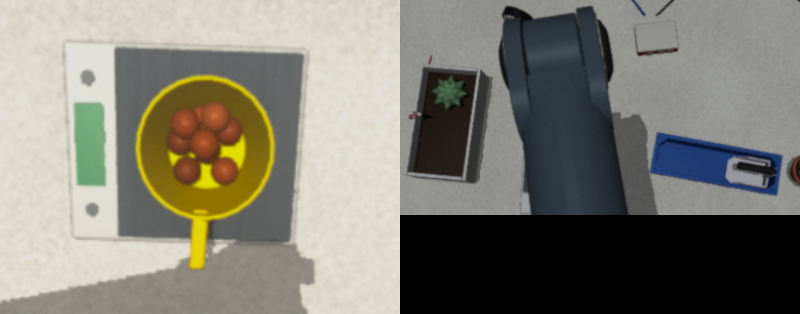

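The jug stands centred on the scale with the balls piled inside it (around (205,145)), and the scoop stands in the bin. All five loose balls were gripped and dropped in. Next I'll pick the jug up and pour.

```bash
cat > pour.py <<'E'
from h import *
np.set_printoptions(precision=4,suppress=True)
PC=np.array([.5603,.3372]); PX=np.array([.9965,-.084]); L=PC-.055*PX-.03*W
W3=np.r_[W,0]; AX=np.cross([0,0,1],W3); G0=grip_R(-W,A)
def pour_pose(th,up=0.):
    t=np.deg2rad(th); Rt=R.from_rotvec(AX*t).as_matrix()
    lz=.093+max(0,.095*np.cos(t)-.014*np.sin(t))+up
    g=np.r_[L,lz]+Rt@(-(.05+BAR)*W3+np.array([0,0,GH-.095])); T=Rt@G0
    return g-.006*T[:,2],T
def go(th,feed,up=0.):
    try: move_l(*pour_pose(th,up),feed=feed)
    except Unreachable: print("movep at",th); movep(*pour_pose(th,up))
E
python3 - <<'E'
from pour import *
p,B=find_balls("top"); print([b[2] for b in B if b[2][2]<.03])
c=np.array([.4926,.0912]); u=np.array([-.0783,-.9969])
P,G=jug_tcp(c,u,.024); grab_jug(c,u); command_gripper(0,110); move_l(P+[0,0,.13],G,feed=.12)
print(sense()["wrist_force"],sense()["time_s"])
go(0,.12,.03)
for th in (15,30,45): go(th,.1,.02)
for th in range(55,111,8): go(th,.05)
s=sense(); print(s["time_s"],s["joint_pos"],s["finger_gap"],s["wrist_force"])
sleep(1.0); snap("top","t7",(150,300,80,300),3.5); snap("wrist","w7")
E
```

```text
[array([ 0.6999, -0.6006,  0.0015])]
gap 0.011231081744179819 f 58.67347598075867
[-0.0164  0.1504 -3.8874] 78.3917
85.0167 [-0.7601  0.7016 -0.1464  1.4558  0.5589  1.8132 -1.102 ] 0.010092650403183875 [ 0.5043 -0.26   -1.877 ]
```

View pics/t7.png

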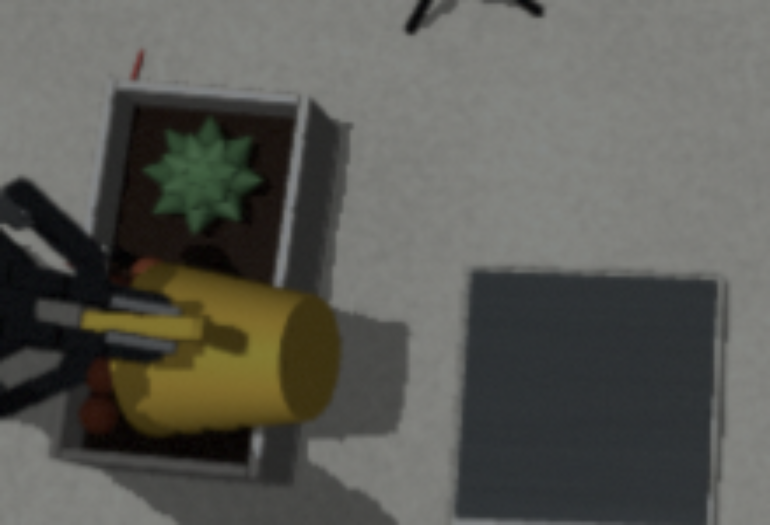

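The picture shows the jug tipped over the planter, with balls on the soil around (95,400) and (145,270). The wrist force is back to its empty-jug value, so I'll return the jug to the scale.

```bash
python3 - <<'E'
from pour import *
go(111,.1,.04); go(70,.15,.05); go(30,.15,.05); go(0,.15,.04)
Q,G2=jug_tcp(SC,-W,.10); move_l(Q,G2,feed=.15); move_l(jug_tcp(SC,-W,.034)[0],G2,feed=.12)
print(move_l(jug_tcp(SC,-W,.016)[0],G2,feed=.03,until_force=4),sense()["position"][2])
command_gripper(.06,60); P=sense()["position"]; move_l(P-.10*G2[:,2],G2,feed=.15); move_l(P-.10*G2[:,2]+[0,0,.15],G2,feed=.25)
movep([.50,-.28,.42],tool([0,0,-1],[1,0,0]))
p,c,u=jugmeas("top",SC); print(u,c-SC)
p,B=find_balls("top")
for b in B:
    d=b[2][:2]-PC; print(b[1],b[2][2],"planter xy",d@PX,d@W)
cv2.imwrite("pics/t8.png",cv2.resize(p[120:320,90:490],None,fx=2,fy=2)[:,:,::-1]); print(sense()["time_s"])
E
```

```text
True 0.08391066281664442
jug c [0.4916 0.0899] r 0.049852222204208374 ztop 0.12185361477441396 handle pts 41 bar dist 0.082137148668298 z 0.11428892893553955
[-0.0876 -0.9962] [-0.0009 -0.0003]
488 0.06367985832164746 planter xy -0.012972320657535863 0.012118124622954505
259 0.06261015971652828 planter xy -0.04683607369886934 0.009557849136443128
241 0.06278211855649363 planter xy -0.07697208901399916 0.0409089972753263
122 0.06365335640559389 planter xy -0.07771942448572577 -0.0021419193957442576
95.2667
```

View pics/t8.png

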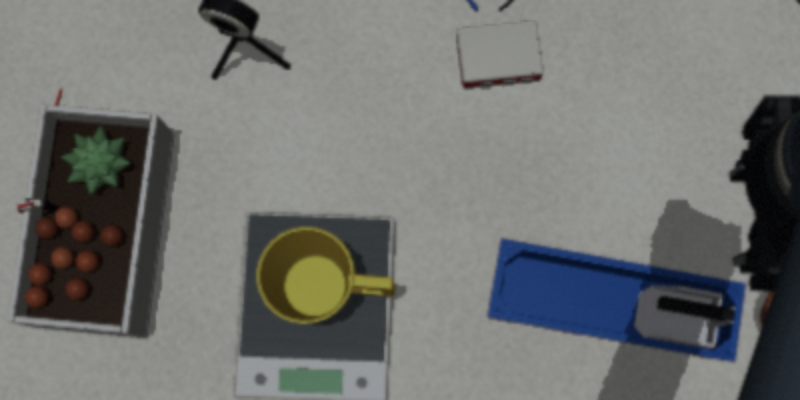

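The picture shows nine balls on the planter's soil, around (70,255). The empty jug is upright and centred on the scale at (305,275). The scoop stands in the empty bin at (690,312), and the robot is clear of everything.

```bash
python3 -c "
from rig import *
print(finish_job())"
```

```text
the job is handed in; nothing more can be done
None
```

I handed the job in after about 95 s of robot time: all nine balls are in the planter, the empty jug is upright on the scale and the scoop stands in the empty bin; five balls spilled because the jug was knocked aside and went into it by hand, and no verdict was returned.

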